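# Turn over the bottle board on the shop's display platform

## Task

The wooden bottle board on the raised display platform lies upside down, with its rubber feet up. Slide it out past the open end of the platform (the end away from the cardboard carton) so that its edge sticks out by about 50 mm and you can get under it, turn it over, and leave it lying flat with its bottle pockets up, wholly on the platform and roughly square to it. Do not let it fall off the platform, and leave the carton standing where it is.

Things in the scene. Friction and masses are not known exactly. Their poses are not given: they have to be found in the camera images.
- board: Dark wood slab, 200 mm along its x, 130 along its y, 14 thick, 0.28 kg; the only board on the platform (a like one on the counter is a bystander). One face has four round pockets (32 mm wide, 8 deep, dark floor) in a row along x; the other has four flat black rubber discs near the corners. Origin: middle of the slab. z points out of the face with the discs: up at the start, down when done.
- platform: Fixed pine plank, 280 mm along its x, 400 along its y, 24 thick, smooth, no rims, on black steel frames; its top is 100 mm above the counter. Origin: on the counter under its middle. The open end is the edge at y = -200 mm (robot's right); the space beyond and under it is free, the frame being set back 60 mm. The carton and a small bottle stand near y = +155 mm.
- carton: Bystander: loose cardboard carton, 90 mm along x, 55 along y, 60 high, standing on the platform's other end. Origin: centre of its underside.

How it is judged:
By the outcome, as a careful person would: the job done as asked, in the order asked, and still so for the second after the job is handed in, with the robot touching nothing.
It also fails if it takes over 72 s, if anything falls off the work surface, if the arm or the gripper's body presses on something with over 40 N, if the wrist force passes 120 N, or if a joint passes its speed limit or range.

## Robot

A 6-joint arm with a two-finger parallel gripper is mounted at the origin on the work surface. World frame = base frame: x ahead of the robot, y to its left, z up, the work surface at z = 0. Lengths are in m, angles in rad, forces in N, time in s.
With the tool pointing down it reaches from about 0.35 to 1 m from the base axis. Payload 7.1 kg.
Tool frame: the origin (TCP) lies between the finger pads; the fingertips stand 22 mm ahead of it and the grasp point (between the pads) lies 3 mm ahead of it; z points along the fingers, y is the line along which they close (so a half turn about z gives the same grasp; the last joint's range is limited). The gripper opens to 85 mm and grips with 20 to 120 N. Pads are 22 mm wide; open, the fingers measure 114 mm over their backs; the gripper's body (76 mm by 85 mm) begins 54 mm behind the grasp point. The pads swing forward as they close: fully open they stand 13 mm farther back than shut.
Start: joints at [-1.341, 0.423, 1.63, -0, 1.089, -0.019], TCP at [0.154, -0.606, 0.253] pointing down, gripper open.
Joint ranges: [-3, 3], [-0.9, 2.11], [0.09, 2.58], [-1.31, 4.45], [0.11, 2.69], [-2.54, 2.54]. Speed limits (rad/s): [2.39, 2.39, 3.01, 3.14, 3.14, 3.14].

## Interface

Orientations are given as a rotation vector (axis times angle).
In Python, from rig import manip gives the robot as it stands. Calls block until the motion is done:
- manip.move_to(position, orientation): joint-space move of the TCP to a pose.
- manip.servo_line(position, orientation=None, rate=0.15): straight line of the TCP; orientation=None keeps the orientation; rate is the mean speed in m/s.
- manip.set_joints(angles): joint-space move.
- manip.command_gripper(opening, f_grip=None): finger opening in m; f_grip is the grip in N (None keeps the last); returns when the fingers have stopped.
- manip.hold(seconds).
- manip.solve_ik(position, orientation): joint angles nearest the present ones, or None.
- manip.camera(name): name is "scene" or "top"; returns a dict with "image" (400x640x3 uint8, red, green, blue), "fx", "fy", "cx", "cy" (pixels), "cam_to_world" (4x4, takes a point from camera to world coordinates). Camera axes: x right, y down, z forward; pixel columns grow to the right and rows downward; lengths in m; the calibration is good to about 2 mm. A picture is of the moment at which its call begins. There is no depth.
A pose or a line that the arm cannot do raises manip.IKError and nothing moves.
- manip.sign_off(): hands the job in; it is judged then, once.
Readings, each from a call of its own:
- manip.get_time(): time.
- manip.get_joint_positions(): joint angles.
- manip.get_joint_vel(): joint speeds.
- manip.get_tau(): joint torques, N m.
- manip.get_position(): TCP position.
- manip.get_ee_rot(): TCP orientation.
- manip.get_contact_force(): force on the tool from outside, world axes, zero at the start.
- manip.get_torque(): the same for the moment, N m.
- manip.get_width(): finger opening in m.
- manip.get_grip_force(): force on a finger pad.
Only numpy, scipy, OpenCV 4.12 (cv2) and the standard library are available. Lean on these libraries where they do the work, as an engineer would, in place of code of your own. Each camera call takes 0.05 s, during which the arm holds its last target. There are 200 camera calls.

## Working session

There is one attempt and no reset: what is moved stays moved. The work goes in short steps, each a Python script; the robot and the scene stay as the last script left them, time stands still between calls to the robot, and variables do not carry over. Pictures are saved under pics/ and viewed, at most 10 in all, crops included, and the job is handed in when it is done.

```bash
mkdir -p pics; python3 - <<'E'
from rig import manip
import cv2,numpy as np
for n in("scene","top"):
    c=manip.camera(n); cv2.imwrite(f"pics/{n}0.png",c["image"][:,:,::-1]); print(n,c["fx"],c["fy"],c["cx"],c["cy"],np.round(c["cam_to_world"],4).tolist())
print(manip.get_time(),manip.get_ee_rot())
E
```

```text
scene 508.34235137436366 508.34235137436366 319.3539726822763 200.5255536695782 [[-0.2932, 0.7409, -0.6042, 1.0967], [0.956, 0.2326, -0.1788, 0.2455], [0.008, -0.63, -0.7765, 0.7465], [0.0, 0.0, 0.0, 1.0]]
top 463.8472657153521 463.8472657153521 322.72858327733934 202.40999641323046 [[-0.0178, -0.9874, 0.1573, 0.4613], [-0.9998, 0.0156, -0.0155, 0.097], [0.0129, -0.1575, -0.9874, 0.8587], [0.0, 0.0, 0.0, 1.0]]
0.1 [-3.11593242e+00 -3.89587616e-01  2.27484575e-04]
```

View pics/scene0.png

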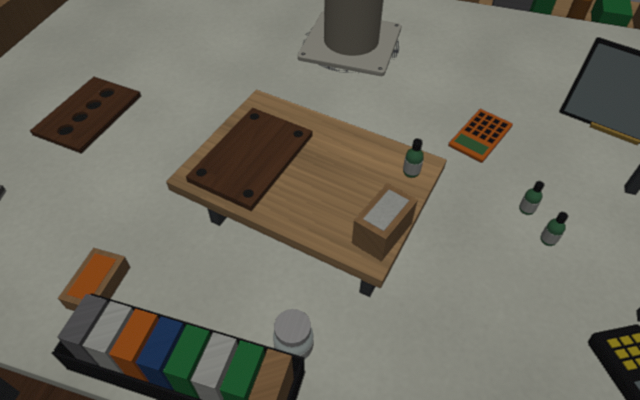

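View pics/top0.png

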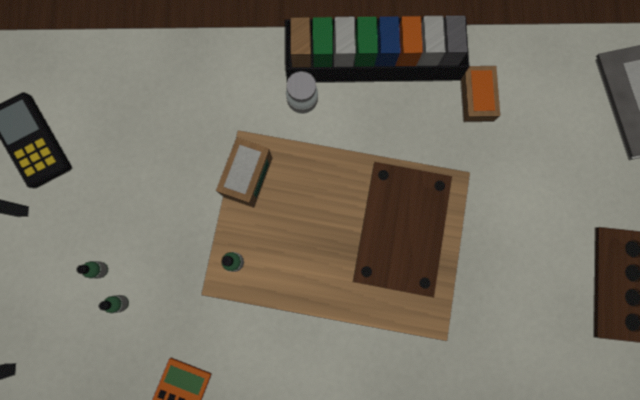

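The scene view shows the board discs-up, centred near (250,157). In the top view it is near (403,228), and the platform corners are about (238,131), (469,173), (447,340) and (203,295). Next I'll measure both from the top view and check IK.

```bash
cat >h.py <<'E'
from rig import manip
import cv2,numpy as np
from scipy.spatial.transform import Rotation as R
def cast(c,px,z):
    T=c["cam_to_world"]; px=np.atleast_2d(px).astype(float)
    d=np.c_[(px[:,0]-c["cx"])/c["fx"],(px[:,1]-c["cy"])/c["fy"],np.ones(len(px))]@T[:3,:3].T
    return T[:3,3]+d*((z-T[2,3])/d[:,2])[:,None]
def quad(mask,near):
    mask=cv2.morphologyEx(mask.astype(np.uint8),cv2.MORPH_CLOSE,np.ones((5,5)))
    mask=cv2.morphologyEx(mask,cv2.MORPH_OPEN,np.ones((5,5)))
    cs=cv2.findContours(mask,cv2.RETR_EXTERNAL,cv2.CHAIN_APPROX_NONE)[0]
    cs=[k for k in cs if cv2.contourArea(k)>2000 and cv2.pointPolygonTest(k,near,False)>0]
    return max(cs,key=cv2.contourArea)
def rect(c,mask,near,z):
    w=cast(c,quad(mask,near)[:,0]+0.0,z)[:,:2]
    (x,y),(a,b),th=cv2.minAreaRect((w*1000).astype(np.float32))
    return np.array([x,y])/1000,a,b,th
def measure(near=(403,228),zb=.114,save=None):
    c=manip.camera("top"); im=c["image"]; hsv=cv2.cvtColor(im,cv2.COLOR_RGB2HSV)
    i=im.astype(int)
    if save: cv2.imwrite(save,im[:,:,::-1])
    b=rect(c,(i[...,0]<95)&(i[...,0]>i[...,2]-5),near,zb)
    p=rect(c,(hsv[...,1]>70)&(hsv[...,0]<25),near,.1)
    return b,p
E
python3 - <<'E'
from h import *
b,p=measure(); print(b,p)
c=manip.camera("top")
print(cast(c,[(238,131),(469,173),(447,340),(203,295)],.1)[:,:2])
E
```

```text
(array([ 0.53685693, -0.04314899]), 132.01304626464844, 200.37049865722656, 78.29695129394531) (array([0.5342276 , 0.06618353]), 410.5430908203125, 278.406982421875, 78.61595916748047)
[[ 0.70694497  0.22641047]
 [ 0.62835553 -0.16162865]
 [ 0.35800099 -0.10821228]
 [ 0.43519988  0.2793153 ]]
```

```bash
cat >>h.py <<'E'
yaw=np.deg2rad(78.5-90); xh=np.array([np.cos(yaw),np.sin(yaw),0]); yh=np.array([-np.sin(yaw),np.cos(yaw),0]); zh=np.array([0,0,1.])
edge=np.array([.4934,-.135,0]); O=edge+.2*yh
W=lambda x,y,z: O+x*xh+y*yh+z*zh
L=lambda w:(np.array([(np.r_[w,0]-O)@xh,(np.r_[w,0]-O)@yh]))
def rv(z,y): return R.from_matrix(np.c_[np.cross(y,z),y,z]).as_rotvec()
E
python3 - <<'E'
from h import *
b,p=measure(); print(L(b[0]))
for s in(1,-1):
    print("down",s)
    for q in((.024,0,.2),(.024,0,.113),(.024,-.109,.113),(.024,-.32,.113)): 
        j=manip.solve_ik(W(*q),rv(-zh,s*xh)); print(q,None if j is None else np.round(j,2))
for s in(1,-1):
  for t in (0,15,30):
    print("horiz",s,t)
    d=np.cos(np.deg2rad(t))*yh+np.sin(np.deg2rad(t))*xh
    for q in((.024,-.35,.107),(.024,-.23,.107),(.024,-.23,.25)):
        j=manip.solve_ik(W(*q),rv(d,s*zh)); print(q,None if j is None else np.round(j,2))
E
```

```text
[ 0.02447406 -0.10161681]
down 1
(0.024, 0, 0.2) [ 0.08  0.4   1.82 -0.    0.93  0.28]
(0.024, 0, 0.113) [ 0.08  0.53  1.86 -0.    0.75  0.28]
(0.024, -0.109, 0.113) [-0.12  0.5   1.91 -0.    0.73  0.08]
(0.024, -0.32, 0.113) [-0.5   0.53  1.87 -0.    0.75 -0.3 ]
down -1
(0.024, 0, 0.2) None
(0.024, 0, 0.113) None
(0.024, -0.109, 0.113) None
(0.024, -0.32, 0.113) None
horiz 1 0
(0.024, -0.35, 0.107) None
(0.024, -0.23, 0.107) None
(0.024, -0.23, 0.25) None
horiz 1 15
(0.024, -0.35, 0.107) None
(0.024, -0.23, 0.107) None
(0.024, -0.23, 0.25) None
horiz 1 30
(0.024, -0.35, 0.107) None
(0.024, -0.23, 0.107) None
(0.024, -0.23, 0.25) None
horiz -1 0
(0.024, -0.35, 0.107) [-0.93  1.12  1.44  0.93  1.94  0.45]
(0.024, -0.23, 0.107) [-0.79  1.08  1.62  1.03  1.81  0.38]
(0.024, -0.23, 0.25) [-0.79  0.84  1.69  1.07  1.9   0.53]
horiz -1 15
(0.024, -0.35, 0.107) [-0.99  1.09  1.59  1.09  1.8   0.41]
(0.024, -0.23, 0.107) [-0.85  1.05  1.77  1.2   1.69  0.3 ]
(0.024, -0.23, 0.25) [-0.85  0.79  1.84  1.23  1.76  0.48]
horiz -1 30
(0.024, -0.35, 0.107) [-1.04  1.06  1.74  1.27  1.68  0.33]
(0.024, -0.23, 0.107) [-0.88  1.04  1.92  1.41  1.6   0.18]
(0.024, -0.23, 0.25) [-0.88  0.74  2.    1.42  1.63  0.4 ]
```

```bash
python3 - <<'E'
from h import *
for x in(-.03,.024,.07):
  for t in (-60,-45,-30,-20,-10,0):
    d=np.cos(np.deg2rad(t))*yh+np.sin(np.deg2rad(t))*xh
    g=W(x,-.235,.11)
    o=[]
    for s in(1,-1):
      for z in(0,.14):
        j=manip.solve_ik(g+z*zh,rv(d,s*zh)); o.append(None if j is None else np.round(j,2).tolist())
    print(x,t,o)
E
```

```text
-0.03 -60 [None, None, [-0.5, 1.15, 1.33, 0.28, 2.21, 0.17], [-0.5, 0.94, 1.39, 0.32, 2.35, 0.23]]
-0.03 -45 [None, None, [-0.59, 1.13, 1.39, 0.47, 2.13, 0.27], [-0.59, 0.92, 1.46, 0.52, 2.26, 0.35]]
-0.03 -30 [None, None, [-0.68, 1.11, 1.48, 0.64, 2.03, 0.32], [-0.68, 0.89, 1.55, 0.7, 2.15, 0.43]]
-0.03 -20 [None, None, [-0.74, 1.09, 1.55, 0.75, 1.95, 0.33], [-0.74, 0.86, 1.62, 0.8, 2.07, 0.46]]
-0.03 -10 [None, None, [-0.8, 1.07, 1.63, 0.85, 1.87, 0.33], [-0.8, 0.83, 1.7, 0.9, 1.98, 0.47]]
-0.03 0 [None, None, [-0.85, 1.06, 1.72, 0.96, 1.79, 0.3], [-0.85, 0.8, 1.79, 1.0, 1.89, 0.46]]
0.024 -60 [None, None, [-0.48, 1.2, 1.18, 0.33, 2.3, 0.23], [-0.48, 1.0, 1.25, 0.38, 2.43, 0.29]]
0.024 -45 [None, None, [-0.56, 1.18, 1.25, 0.53, 2.21, 0.34], [-0.56, 0.97, 1.32, 0.6, 2.33, 0.43]]
0.024 -30 [None, None, [-0.65, 1.15, 1.35, 0.71, 2.09, 0.4], [-0.65, 0.93, 1.42, 0.77, 2.2, 0.52]]
0.024 -20 [None, None, [-0.7, 1.12, 1.43, 0.81, 2.0, 0.41], [-0.7, 0.9, 1.5, 0.87, 2.1, 0.54]]
0.024 -10 [None, None, [-0.75, 1.1, 1.52, 0.92, 1.91, 0.41], [-0.75, 0.87, 1.59, 0.97, 2.0, 0.55]]
0.024 0 [None, None, [-0.8, 1.08, 1.61, 1.02, 1.82, 0.38], [-0.8, 0.84, 1.68, 1.07, 1.9, 0.54]]
0.07 -60 [None, None, [-0.46, 1.25, 1.04, 0.38, 2.38, 0.29], [-0.46, 1.06, 1.11, 0.44, 2.49, 0.36]]
0.07 -45 [None, None, [-0.54, 1.22, 1.12, 0.59, 2.27, 0.41], [-0.54, 1.03, 1.19, 0.66, 2.38, 0.51]]
0.07 -30 [None, None, [-0.62, 1.18, 1.24, 0.77, 2.14, 0.48], [-0.62, 0.98, 1.3, 0.83, 2.23, 0.59]]
0.07 -20 [None, [-0.67, 0.95, 1.39, 0.93, 2.13, -2.52], [-0.67, 1.15, 1.32, 0.87, 2.04, 0.49], [-0.67, 0.95, 1.39, 0.93, 2.13, 0.62]]
0.07 -10 [None, [-0.72, 0.91, 1.49, 1.02, 2.02, -2.52], [-0.72, 1.13, 1.42, 0.97, 1.94, 0.48], [-0.72, 0.91, 1.49, 1.02, 2.02, 0.62]]
0.07 0 [None, [-0.76, 0.87, 1.59, 1.12, 1.91, -2.54], [-0.76, 1.1, 1.52, 1.08, 1.84, 0.46], [-0.76, 0.87, 1.59, 1.12, 1.91, 0.6]]
```

```bash
python3 - <<'E'
from h import *
for x,y in((.09,-.235),(.11,-.235),(.11,-.25)):
  for t in (-25,-15,-5):
   for p in (-8,-4,0,4,8):
    d=np.cos(np.deg2rad(t))*yh+np.sin(np.deg2rad(t))*xh
    d=d*np.cos(np.deg2rad(p))+zh*np.sin(np.deg2rad(p)); u=np.cross(np.cross(d,zh),d); u/=np.linalg.norm(u)
    j=manip.solve_ik(W(x,y,.11),rv(d,-u)); print(x,y,t,p,None if j is None else np.round(j,2).tolist())
E
```

```text
0.09 -0.235 -25 -8 [-0.63, 1.13, 1.26, 0.78, 2.0, 0.51]
0.09 -0.235 -25 -4 [-0.64, 1.16, 1.24, 0.81, 2.05, 0.51]
0.09 -0.235 -25 0 [-0.64, 1.19, 1.23, 0.84, 2.11, 0.52]
0.09 -0.235 -25 4 [-0.64, 1.22, 1.21, 0.88, 2.16, 0.53]
0.09 -0.235 -25 8 [-0.63, 1.24, 1.2, 0.91, 2.2, 0.54]
0.09 -0.235 -15 -8 [-0.68, 1.09, 1.35, 0.88, 1.9, 0.52]
0.09 -0.235 -15 -4 [-0.68, 1.12, 1.34, 0.91, 1.95, 0.52]
0.09 -0.235 -15 0 [-0.68, 1.16, 1.32, 0.94, 2.0, 0.52]
0.09 -0.235 -15 4 [-0.68, 1.19, 1.31, 0.98, 2.05, 0.52]
0.09 -0.235 -15 8 [-0.68, 1.21, 1.3, 1.01, 2.1, 0.53]
0.09 -0.235 -5 -8 [-0.72, 1.06, 1.45, 0.98, 1.79, 0.52]
0.09 -0.235 -5 -4 [-0.72, 1.09, 1.44, 1.01, 1.84, 0.51]
0.09 -0.235 -5 0 [-0.72, 1.12, 1.42, 1.04, 1.9, 0.5]
0.09 -0.235 -5 4 [-0.72, 1.16, 1.41, 1.08, 1.95, 0.5]
0.09 -0.235 -5 8 [-0.72, 1.19, 1.4, 1.11, 2.0, 0.5]
0.11 -0.235 -25 -8 [-0.62, 1.15, 1.21, 0.8, 2.02, 0.54]
0.11 -0.235 -25 -4 [-0.63, 1.18, 1.19, 0.84, 2.07, 0.55]
0.11 -0.235 -25 0 [-0.63, 1.21, 1.17, 0.87, 2.12, 0.56]
0.11 -0.235 -25 4 [-0.63, 1.23, 1.16, 0.91, 2.17, 0.57]
0.11 -0.235 -25 8 [-0.62, 1.26, 1.15, 0.95, 2.2
[... 683 characters left out ...]
-25 0 [-0.64, 1.21, 1.15, 0.86, 2.14, 0.56]
0.11 -0.25 -25 4 [-0.64, 1.24, 1.14, 0.9, 2.19, 0.57]
0.11 -0.25 -25 8 [-0.64, 1.27, 1.13, 0.94, 2.24, 0.58]
0.11 -0.25 -15 -8 [-0.69, 1.12, 1.29, 0.89, 1.93, 0.56]
0.11 -0.25 -15 -4 [-0.69, 1.15, 1.27, 0.92, 1.98, 0.56]
0.11 -0.25 -15 0 [-0.69, 1.18, 1.25, 0.96, 2.03, 0.56]
0.11 -0.25 -15 4 [-0.69, 1.21, 1.24, 0.99, 2.08, 0.57]
0.11 -0.25 -15 8 [-0.69, 1.24, 1.23, 1.03, 2.13, 0.57]
0.11 -0.25 -5 -8 [-0.73, 1.08, 1.39, 0.99, 1.82, 0.55]
0.11 -0.25 -5 -4 [-0.73, 1.11, 1.37, 1.02, 1.87, 0.55]
0.11 -0.25 -5 0 [-0.73, 1.14, 1.36, 1.05, 1.92, 0.54]
0.11 -0.25 -5 4 [-0.73, 1.17, 1.35, 1.09, 1.97, 0.54]
0.11 -0.25 -5 8 [-0.73, 1.2, 1.33, 1.12, 2.02, 0.54]
```

```bash
python3 - <<'E'
from h import *
o=rv(-zh,xh)
manip.command_gripper(.085)
manip.move_to(W(.024,.0,.2),o)
manip.servo_line(W(.024,.0,.1155),o,rate=.1)
print(manip.get_contact_force(),manip.get_position()[2])
manip.servo_line(W(.024,-.108,.1155),o,rate=.06)
print(manip.get_contact_force(),manip.get_time())
manip.servo_line(W(.024,-.09,.1155),o,rate=.1)
manip.servo_line(W(.024,-.06,.3),o,rate=.25)
manip.move_to(W(-.03,-.36,.28),rv(yh,-zh))
b,p=measure(near=(440,228),save="pics/top1.png"); print(b,L(b[0]),p,manip.get_time())
c=manip.camera("scene"); cv2.imwrite("pics/scene1.png",c["image"][:,:,::-1])
E
```

```text
[ 0.10438158 -0.39583089  0.48966809] 0.11597288346497789
[-1.12944524  0.50959883  0.16230921] 6.15
(array([ 0.52144427, -0.12239178]), 132.7341766357422, 200.4855499267578, 78.56380462646484) [ 0.0249676  -0.18205377] (array([0.5290304 , 0.04035484]), 463.2973937988281, 278.280029296875, 78.56806945800781) 8.6
```

View pics/top1.png

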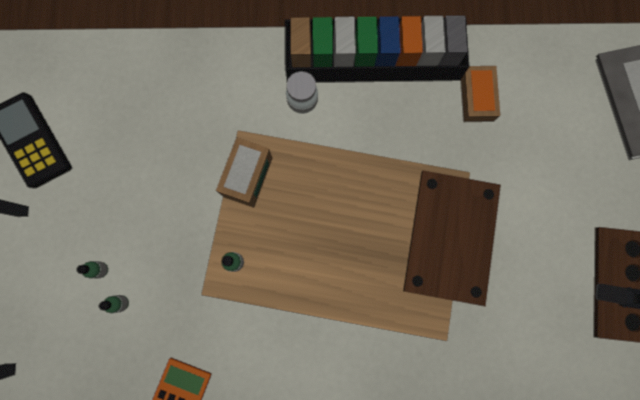

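Top view: the board now sits at about (453,237), square to the platform and with discs up. It sticks out about 47 mm past the open end, and the gripper is at (620,295). Next I grip the overhang near its −x end, lift and roll.

```bash
python3 - <<'E'
from h import *
o=rv(yh,-zh); x=-.03
P=[W(x,-.36,.107),W(x,-.231,.107),W(x,-.231,.3)]
print([np.round(manip.solve_ik(q,o),2).tolist() for q in P])
# best flipped place pose
for k in np.arange(180,160,-.5):
    a=np.deg2rad(k)
    ro=(R.from_rotvec(o)*R.from_rotvec([0,0,-a])).as_rotvec()
    j=manip.solve_ik(W(.093,-.235,.115),ro)
    if j is not None: print("place",k,np.round(j,2)); break
manip.command_gripper(.05)
manip.servo_line(P[0],o,rate=.2)
print(manip.get_contact_force())
manip.servo_line(P[1],o,rate=.1)
print(manip.get_contact_force())
manip.command_gripper(0,f_grip=90)
print(manip.get_width(),manip.get_grip_force(),manip.get_contact_force())
manip.servo_line(W(x,-.231,.14),o,rate=.06)
print(manip.get_contact_force(),manip.get_torque(),manip.get_width())
manip.servo_line(P[2],o,rate=.12)
print(manip.get_contact_force(),manip.get_torque(),manip.get_width(),manip.get_joint_positions(),manip.get_time())
for n in("scene",): 
    c=manip.camera(n); cv2.imwrite(f"pics/{n}2.png",c["image"][:,:,::-1])
E
```

```text
[[-1.0, 1.1, 1.52, 0.85, 1.93, 0.38], [-0.84, 1.06, 1.72, 0.96, 1.78, 0.3], [-0.84, 0.71, 1.8, 1.03, 1.93, 0.53]]
place 174.0 [-0.74  1.1   1.47  1.1   1.85 -2.54]
[-0.59082817 -1.17664893  1.27139378]
[ 0.26961836  0.43384849 -0.49016204]
0.012947370611884714 87.48448669910431 [-0.42926406 -2.13957714  0.97526461]
[ 0.07423912  0.64064678 -2.543073  ] [-0.91801929  0.33189464 -0.00521528] 0.01311996971385475
[-0.30393809  0.05708316 -1.66649106] [-0.9206156   0.32045768  0.03119749] 0.013188294267311352 [-0.84218609  0.71504161  1.80038275  1.02688664  1.92954802  0.52638423] 14.15
```

View pics/scene2.png

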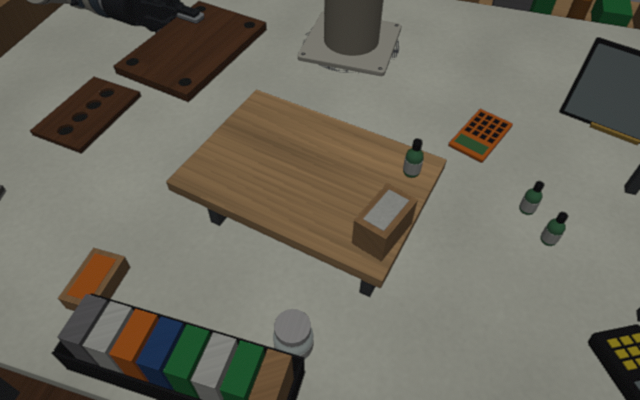

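Scene view: the board is held level at (190,50), clear of the platform, and the carton hasn't moved. Next I'll move over to +x and roll.

```bash
python3 - <<'E'
from h import *
o=rv(yh,-zh)
manip.servo_line(W(.093,-.231,.3),o,rate=.15)
j=np.array(manip.get_joint_positions()); 
for f in(.33,.66,1):
    q=j.copy(); q[5]=j[5]+f*(-2.5-j[5]); manip.set_joints(q)
print(manip.get_contact_force(),manip.get_torque(),manip.get_width(),manip.get_time())
print(R.from_rotvec(manip.get_ee_rot()).as_matrix().round(3), manip.get_position(), L(manip.get_position()[:2]))
ro=(R.from_rotvec(o)*R.from_rotvec([0,0,-np.deg2rad(173.8)]))
print(ro.as_matrix().round(3))
for z in(.25,.2,.15,.12): print(z,manip.solve_ik(W(.093,-.231,z),ro.as_rotvec()))
c=manip.camera("scene"); cv2.imwrite("pics/scene3.png",c["image"][:,:,::-1])
E
```

```text
[-0.37239611  0.72723906 -2.90765406] [-0.97167875  0.0493625   0.01835548] 0.013179247524907883 18.1667
[[-0.978 -0.058  0.199]
 [ 0.199  0.011  0.98 ]
 [-0.059  0.998  0.001]] [ 0.57775935 -0.18372062  0.2997428 ] [ 0.09237914 -0.23092399]
[[-0.974  0.106  0.199]
 [ 0.198 -0.022  0.98 ]
 [ 0.108  0.994  0.   ]]
0.25 [-0.7358887   0.88742079  1.54301681  1.1486252   1.91014896 -2.39561585]
0.2 [-0.7358887   0.9649997   1.52709286  1.12965941  1.88434624 -2.45473721]
0.15 [-0.7358887   1.04486125  1.50211649  1.11427014  1.86052528 -2.50652371]
0.12 [-0.7358887   1.09363851  1.48280734  1.10658703  1.8474324  -2.53401886]
```

View pics/scene3.png

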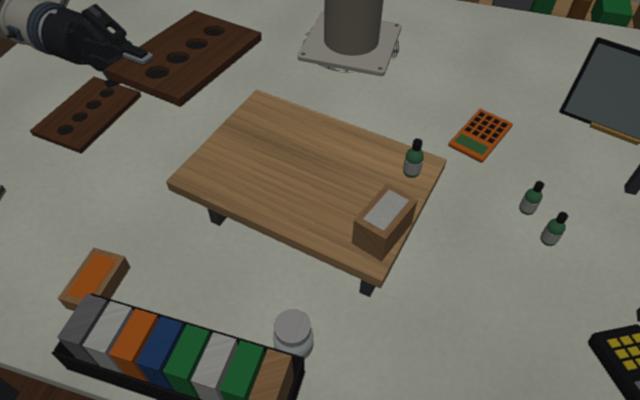

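Scene view: the board is held at (185,58) with its four pockets facing up. Next I'll lower it until it touches and release in stages.

```bash
python3 - <<'E'
from h import *
o=rv(yh,-zh)
ro=(R.from_rotvec(o)*R.from_rotvec([0,0,-np.deg2rad(173.6)])).as_rotvec()
manip.servo_line(W(.093,-.231,.2),ro,rate=.1)
manip.servo_line(W(.093,-.231,.124),ro,rate=.06)
f0=manip.get_contact_force()[2]; z=.124
while z>.108:
    z-=.0015
    try: manip.servo_line(W(.093,-.231,z),ro,rate=.03)
    except manip.IKError: print("ik");break
    f=manip.get_contact_force()[2]
    if f-f0>3: break
print(z,f0,f,manip.get_time())
for w in(.015,.018,.022,.027,.035,.05):
    manip.command_gripper(w,f_grip=20); manip.hold(.15)
print(manip.get_width(),manip.get_contact_force(),manip.get_time())
c=manip.camera("scene"); cv2.imwrite("pics/scene4.png",c["image"][:,:,::-1])
E
```

```text
0.11049999999999999 -1.9233084195239907 5.287314665599212 23.0333
0.04978473490379649 [-0.90383606  0.6550252   0.25348185] 25.3583
```

View pics/scene4.png

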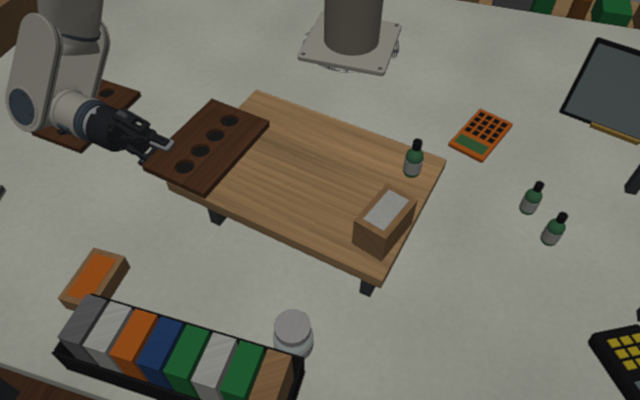

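Scene view: the board lies flat at (205,147) with pockets up, and the gripper is open around its edge at (160,143). Now I'll back off and measure.

```bash
python3 - <<'E'
from h import *
manip.servo_line(np.array(manip.get_position())-.12*yh,rate=.1)
print(manip.get_contact_force())
manip.servo_line(np.array(manip.get_position())+np.array([0,0,.15]),rate=.2)
b,p=measure(near=(440,228),zb=.116); print(b,L(b[0]),manip.get_time())
o=rv(-zh,xh)
x=L(b[0])[0]
manip.move_to(W(x,-.33,.26),o)
manip.command_gripper(.085)
print(manip.get_joint_positions(),manip.get_time())
E
```

```text
[-0.25972034 -0.39409773 -0.50430835]
(array([ 0.53532343, -0.12463856]), 132.19886779785156, 199.18809509277344, 78.485107421875) [ 0.03901606 -0.18148838] 27.7083
[-5.11582420e-01  3.40277617e-01  1.74046637e+00  5.38841736e-05
  1.06105556e+00 -3.10791050e-01] 29.9
```

```bash
python3 - <<'E'
from h import *
o=rv(-zh,xh); x=.039
manip.servo_line(W(x,-.31,.117),o,rate=.15)
manip.servo_line(W(x,-.176,.117),o,rate=.06)
print(manip.get_contact_force())
manip.servo_line(W(x,-.2,.117),o,rate=.1)
manip.servo_line(W(x,-.22,.22),o,rate=.2)
for s in(1,-1):
    o2=rv(-zh,s*yh); q=[manip.solve_ik(W(a,-.1,z),o2) for a,z in((.18,.2),(.18,.117),(.12,.117))]
    print(s,q)
    if all(k is not None for k in q): break
manip.move_to(W(.19,-.1,.22),o2)
manip.servo_line(W(.19,-.1,.117),o2,rate=.15)
print(manip.get_contact_force())
manip.servo_line(W(.128,-.1,.117),o2,rate=.06)
print(manip.get_contact_force())
manip.servo_line(W(.16,-.1,.117),o2,rate=.1)
manip.servo_line(W(.19,-.1,.25),o2,rate=.25)
manip.set_joints([-1.341,.423,1.63,0,1.089,-.019])
b,p=measure(near=(403,228),zb=.116,save="pics/top5.png"); print(b,L(b[0]),p,manip.get_time())
c=manip.camera("scene"); cv2.imwrite("pics/scene5.png",c["image"][:,:,::-1])
E
```

```text
[-0.22747887 -0.12183049  0.14541448]
1 [array([-1.22453236e-01,  5.79377886e-01,  1.50206517e+00, -4.44089210e-16,
        1.06014960e+00, -1.49253670e+00]), array([-1.22453236e-01,  6.79169336e-01,  1.53984103e+00, -4.44089210e-16,
        9.22582288e-01, -1.49253670e+00]), array([-1.15051036e-01,  6.07242810e-01,  1.68620858e+00, -4.44089210e-16,
        8.48141266e-01, -1.48513450e+00])]
[ 0.64832869  0.88178342 -0.17228595]
[0.20093844 0.44588082 0.49336724]
(array([ 0.53073309, -0.03935033]), 131.4610595703125, 199.58865356445312, 78.56950378417969) [ 0.01751414 -0.09882751] (array([0.53419293, 0.066214  ]), 410.58319091796875, 278.1478576660156, 78.54895782470703) 41.6167
```

View pics/top5.png

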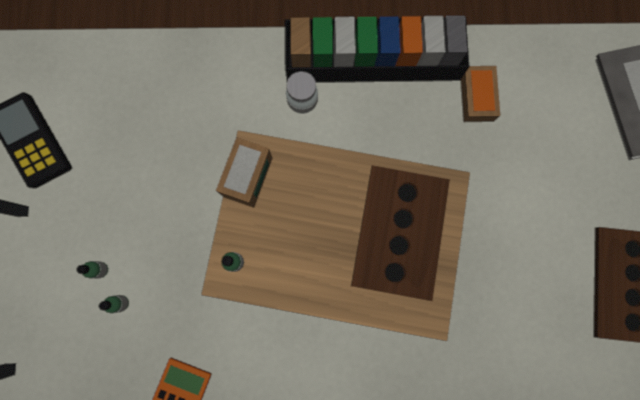

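View pics/scene5.png

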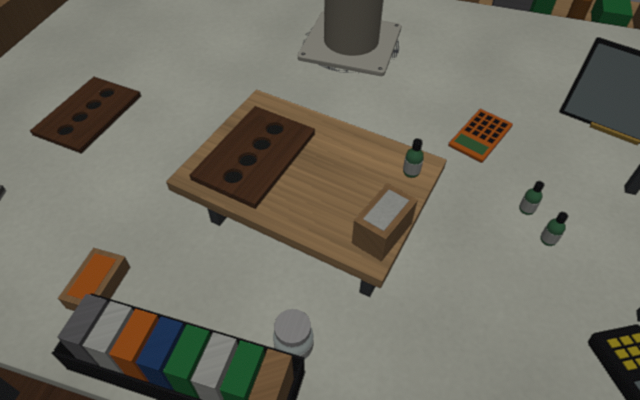

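Both views show the board flat with pockets up, wholly on the platform and square to it: (400,233) in the top view, (253,155) in the scene view. The carton, at (245,170) in the top view, has not moved.

```bash
python3 -c "
from rig import manip
print(manip.sign_off())"
```

```text
the job is handed in; nothing more can be done
None
```

The board was slid out about 47 mm past the open end, turned over and pushed back; it now lies flat with its pockets up, wholly on the platform and square to it, the carton has not moved, and I handed the job in at about 42 s.

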